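Fit the drip collar and open the safety-capped polish bottle

TASK

Slip the loose aluminium drip collar down over the capped polish bottle until it sits flat on the bottle's shoulder, and let go of it. Then open the bottle: press the push-and-turn safety cap down, keep it pressed while turning it anticlockwise (seen from above) until it is free, and lift it straight off, leaving the collar in place and the other things on the bench undisturbed. Finish still holding the cap, upright and still, about 6 cm clear of the bottle's mouth and straight above it.

Things in the scene. Friction and masses are not known exactly. Their poses are not given: they have to be found in the camera images.
- bottle: Round amber bottle, 55 mm diameter, clamped upright in a fixed wooden block (100 x 100 mm, 30 mm high): it cannot turn or move. Origin on the table under its axis, z up. Flat shoulder 75 mm above the table, on it a 45 mm diameter step 2 mm high, then the neck (27 mm, lugs out to 37 mm). Under the cap the neck ends in a small grey sprung seal; its top, the mouth, is 111 mm above the table.
- shoulder (a point): Point on the bottle's axis at the height of its flat shoulder, 75 mm above the table; axes as the bottle's. The collar's underside belongs here.
- cap: White ribbed round cap, 44 mm outer diameter (45 over the ribs), 30 mm high, about 25 g, a loose part latched on the neck. Origin at the centre of its open underside, z up. At the start its underside is 85 mm and its top 115 mm above the table and its x axis is the bottle's. Latched against turning until pressed about 5 mm down; it bottoms out 8 mm down; press 6 to 7 mm.
- cap_top (a point): Centre of the cap's flat top, 30 mm above its underside. Pressed, the cap turns anticlockwise seen from above: past its latch after 46 degrees, hard stop at about 79; anywhere from 52 to 75 degrees (aim at 63) it lifts straight off with no further force. It must not turn back before it has been lifted 20 mm.
- collar: Loose plain aluminium ring lying flat on the bench at the start, outer diameter 62 mm, bore 48 mm, 14 mm high, about 50 g. Origin at the centre of its underside, z along its axis. It passes over the 44 mm cap with 2 mm of room all round; either face may be down.
- seal (a joint): How far the sprung seal in the neck is pushed down by the cap, in m: 0 with the cap untouched or off, about 0.0065 with the cap well pressed, 0.008 to 0.009 at the end of travel. It pushes the cap up with 5 N at 0 and about 9 N at the end.
- bracelet: Bystander: ring of bone-coloured beads, 70 mm across, 12 mm high, flat on the bench. Origin at its centre on the bench.
- plaque: Bystander: oval bone plaque 36 x 78 mm, 12 mm thick, flat on the bench. Origin at its centre on the bench; long along y.
- stamp: Bystander: upright wooden stamp block 28 x 28 mm, 55 mm high. Origin under its centre.
- bead_jar: Bystander: clear jar, 64 mm in diameter, 75 mm high, with a metal lid. Origin under its centre.
- cone: Bystander: small brass cone fitting, 32 mm in diameter, 40 mm high. Origin under its centre.
- awl: Bystander: wooden-handled awl 150 mm long, lying along its x axis.
There are look-alikes about, which are no part of the job. There is more than one size of the cap; the one meant has the size given above. What is shaped like the collar but black is not meant.

How it is judged:
By the outcome, as a careful person would: the job done as asked, in the order asked, and still so for the second after the job is handed in, while the arm keeps its last pose, push and grip.
It also fails if it takes over 56 s, if anything falls off the work surface, if the arm or the gripper's body presses on something with over 40 N, if the wrist force passes 120 N, or if a joint passes its speed limit or range.

ROBOT

A 6-joint arm with a two-finger parallel gripper is mounted at the origin on the work surface. World frame = base frame: x ahead of the robot, y to its left, z up, the work surface at z = 0. Lengths are in m, angles in degrees, forces in N, time in s.
With the tool pointing down it reaches from about 0.35 to 1 m from the base axis. Payload 7.1 kg.
Tool frame: the origin (TCP) lies at the very end of the fingers, on their centre line; the grasp point (between the pads) lies 19 mm behind it (bot.grasp_offset is the distance from the TCP to the grasp point, in m); z points along the fingers, y is the line along which they close (so a half turn about z gives the same grasp; the last joint's range is limited). The gripper opens to 85 mm and grips with 20 to 120 N. Pads are 22 mm wide; open, the fingers measure 114 mm over their backs; the gripper's body (76 mm by 85 mm) begins 54 mm behind the grasp point. The pads swing forward as they close: fully open they stand 13 mm farther back than shut.
Start: joints at [74.427, 24.242, 93.386, -0, 62.372, -1.089], TCP at [0.156, 0.605, 0.231] pointing down, gripper open.
Joint ranges: [-172.04, 172.04], [-51.8, 120.97], [4.93, 147.93], [-75.15, 255.16], [6.16, 154.13], [-145.62, 145.62]. Speed limits (degrees/s): [136.94, 136.94, 172.46, 180, 180, 180].

INTERFACE

Orientations are given as a 3x3 rotation matrix whose columns are the frame's x, y, z axes.
In Python, from bench import bot, vision, finish_job gives the robot as it stands.
- The arm moves only by the tool servo_tool, never from a script. Its argument "moves" is a list of rows, each a list of 3 entries, a list of its own where there are three numbers: the turn, a rotation vector about the tool's x, y, z in degrees, then the shift along the tool's x, y, z in m, then the opening, from 0 (shut) to 1 (fully open). A call has 1 to 5 rows; each row is the pose to reach, as a shift and turn from the pose commanded when the call began, along the tool's axes at that moment; what a row does not reach only later rows make up. A row lasts 1/12 s, in which the tool goes at most 41.7 mm and 7.16 degrees, less where a joint would pass 70% of its speed; a pose out of reach is approached as far as the arm can. A call with a gripper value outside its range is refused whole. The fingers move at their own pace and stop on an object; "squeeze" is the grip in N (left out, the last holds). Time passes only in rows, so rows that repeat a pose let the fingers close. It gives the time, the measured TCP pose, the force, the opening and the grip force at its end, in the units of the state.
- bot.get_obs(): the state, without advancing time (a new reading comes with each control period).
- vision.read_camera(name): name is "scene" or "top"; returns a dict with "pixels" (420x560x3 uint8, red, green, blue), "vfov" (degrees; the focal length in pixels is half the picture's height over the tangent of half this angle, whatever the lens; pixels are square), "cx", "cy" (the principal point, pixels), "xyz" and "rotation" of the camera in the world. Camera axes: x right, y down, z forward; pixel columns grow to the right and rows downward; lengths in m; the calibration is good to about 2 mm. A picture is of the moment at which its call begins. There is no depth.
- finish_job(): hands the job in; it is judged then, once.
The state is a dict: "time": time; "q": joint angles; "dq": joint speeds; "tau": joint torques, N m; "tool_pos": TCP position; "tcp_rot": TCP orientation; "wrist_force": force on the tool from outside, world axes, zero at the start; "wrist_torque": the same for the moment, N m; "gripper_width": finger opening in m; "finger_force": force on a finger pad.
Only numpy, scipy, OpenCV 4.12 (cv2) and the standard library are available. Lean on these libraries where they do the work, as an engineer would, in place of code of your own. Each camera call takes 0.05 s, during which the arm holds its last target. There are 200 camera calls.

## Working session

There is one attempt and no reset: what is moved stays moved. The work goes in short steps, Python scripts to look and compute and a tool call to move; the robot and the scene stay as the last step left them, time stands still between calls to the robot, and variables do not carry over. Pictures are saved under pics/ and viewed, at most 10 in all, crops included, and the job is handed in when it is done.

Besides the shell and the picture viewer there is one more tool, called after "Call:" as name(argument=value, ...), one argument or row to a line, values as JSON. servo_tool: Moves the arm, as the interface text tells. Its arguments: {"type":"object","properties":{"moves":{"type":"array"},"squeeze":{"type":"number"}},"required":["moves"]}

```bash
ls; mkdir -p pics
cat > h.py <<'E'
import numpy as np, cv2
from bench import bot, vision
np.set_printoptions(precision=4,suppress=True)
def shot(n,f):
    c=vision.read_camera(n); cv2.imwrite(f'pics/{f}.png',c['pixels'][:,:,::-1]); 
    np.save(f'pics/{f}.npy',c,allow_pickle=True); return c
def load(f): return np.load(f'pics/{f}.npy',allow_pickle=True).item()
def ray(c,p):
    f=210/np.tan(np.radians(c['vfov']/2))
    d=np.array([(p[0]-c['cx'])/f,(p[1]-c['cy'])/f,1]); return np.array(c['xyz']),np.array(c['rotation'])@d
def onz(c,p,z):
    o,d=ray(c,p); return o+d*(z-o[2])/d[2]
def proj(c,X):
    f=210/np.tan(np.radians(c['vfov']/2)); v=np.array(c['rotation']).T@(np.array(X)-c['xyz']); return np.array([c['cx']+f*v[0]/v[2],c['cy']+f*v[1]/v[2]])
def tri(a,b):
    (o1,d1),(o2,d2)=a,b; A=np.c_[d1,-d2]; s=np.linalg.lstsq(A,o2-o1,rcond=None)[0]
    p,q=o1+s[0]*d1,o2+s[1]*d2; return (p+q)/2,np.linalg.norm(p-q)
E
python3 - <<'E'
from h import *
a=shot('scene','s0');b=shot('top','t0')
for c in(a,b): print(c['vfov'],c['cx'],c['cy'],c['xyz'],c['rotation'])
print(bot.get_obs())
E
```

```text
pics
54.645388189194506 280.2648659228357 217.18733051778148 [0.9504 0.5922 0.8704] [[-0.8346  0.4008 -0.378 ]
 [ 0.5508  0.6197 -0.5591]
 [ 0.0101 -0.6748 -0.7379]]
48.63948561928933 279.29363628188264 209.94714038189065 [0.5028 0.0255 1.4013] [[-0.0215 -0.9988  0.045 ]
 [-0.9998  0.0214 -0.0023]
 [ 0.0013 -0.045  -0.999 ]]
{'time': 0.1, 'q': array([74.4284, 24.2803, 93.428 ,  0.0009, 62.3731, -1.0883]), 'dq': array([ 0.089 , -0.0908, -0.1502, -0.005 ,  0.0286,  0.106 ]), 'tau': array([ -0.0002, -55.8427, -28.2444,   0.    ,   0.003 ,   0.    ]), 'tool_pos': array([0.1561, 0.6047, 0.2306]), 'tcp_rot': array([[-0.9682,  0.2501, -0.0004],
       [ 0.2501,  0.9682, -0.0014],
       [ 0.    , -0.0014, -1.    ]]), 'wrist_force': array([-0.3478, -0.4805,  0.1182]), 'wrist_torque': array([-0.0522,  0.0268,  0.0279]), 'finger_force': 0.0, 'gripper_width': 0.08611475677010769}
```

View pics/s0.png

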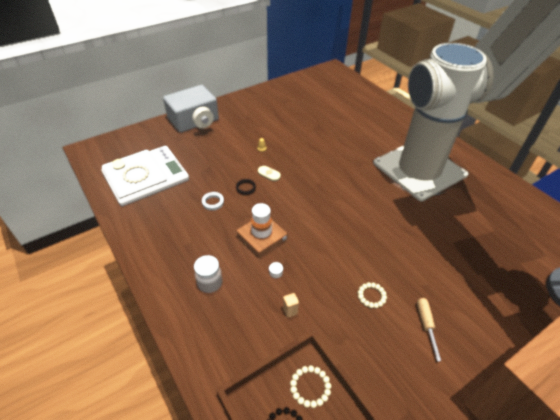

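View pics/t0.png

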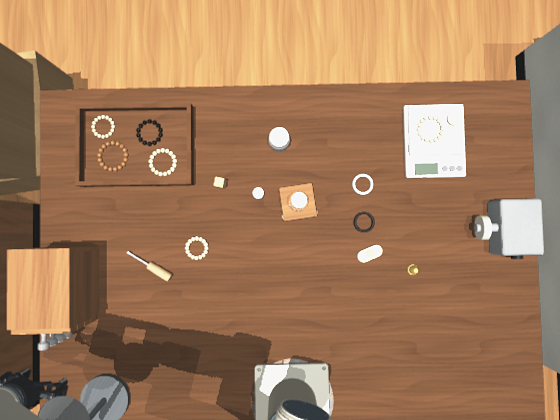

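The top view shows a bright ring at (363,184) and a black ring at (364,222). The capped bottle in its block is at (299,201) and a small loose cap at (258,193). In the scene view these are at (213,200), (246,187), (261,222) and (276,270). The collar is the bright ring, since the black one is excluded. The cap meant is the one on the bottle. I'll check both in one enlarged crop.

Run:
```python
from h import *
a=cv2.imread('pics/s0.png')[170:290,190:300];b=cv2.imread('pics/t0.png')[165:240,245:385]
A=cv2.resize(a,(440,480),interpolation=cv2.INTER_CUBIC);B=cv2.resize(b,(840,450),interpolation=cv2.INTER_CUBIC)
B=cv2.resize(b,None,fx=2.5,fy=2.5,interpolation=cv2.INTER_CUBIC)
o=np.zeros((480,800,3),np.uint8);o[:,:440]=A;o[:B.shape[0],445:795]=B
cv2.imwrite('pics/crop.png',o)
# bright components near collar & cap
for f,boxes in(('s0',{'collar':(195,225,188,213),'cap':(248,274,202,226)}),('t0',{'collar':(348,378,170,198),'cap':(286,312,188,214)})):
    im=cv2.imread(f'pics/{f}.png')
    for n,(x0,x1,y0,y1) in boxes.items():
        g=cv2.cvtColor(im[y0:y1,x0:x1],6); m=(g>150).astype(np.uint8)
        k,l,s,ce=cv2.connectedComponentsWithStats(m); i=1+np.argmax(s[1:,4]); print(f,n,s[i]+np.array([x0,y0,0,0,0]),ce[i]+[x0,y0])
```

```text
s0 collar [202 191  22  18 218] [212.3945 199.656 ]
s0 cap [251 203  20  21 275] [260.9564 211.5055]
t0 collar [352 174  22  21 189] [362.3333 183.8942]
t0 cap [286 188  26  26 671] [298.4501 200.5007]
```

View pics/crop.png

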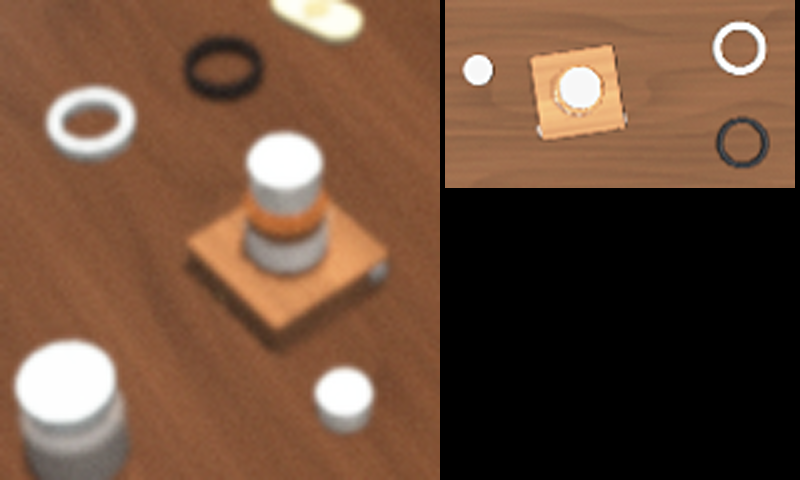

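The enlarged crop confirms the bright aluminium ring, top face at about (212.4,199.5) in the scene view and (362.7,184) in the top view. The white cap is on the amber bottle, top at about (260.9,209.7) and (298.7,199.6). The black ring and the small cap are decoys.

Run:
```python
from h import *
a,b=load('s0'),load('t0')
for n,p,q,z in(('collar',(212.4,199.4),(362.6,183.9),.014),('cap',(260.9,209.7),(298.6,199.6),.115),('base',(426,180),(291,395),.01)):
    X,e=tri(ray(a,p),ray(b,q)); print(n,X,e,'s@z',onz(a,p,z),'t@z',onz(b,q,z))
f=210/np.tan(np.radians(b['vfov']/2));print('mm/px top',1390/f, 'collar px',62/(1390/f))
```

```text
collar [ 0.6391 -0.2302  0.0087] 0.0013008128221716848 s@z [ 0.6415 -0.2256  0.014 ] t@z [ 0.638  -0.2289  0.014 ]
cap [ 0.5887 -0.0319  0.1109] 0.0004581398689985298 s@z [ 0.5909 -0.0286  0.115 ] t@z [ 0.5883 -0.0316  0.115 ]
base [-0.0125  0.0103 -0.0495] 0.031671003108608306 s@z [0.0373 0.0572 0.01  ] t@z [ 0.0194 -0.0004  0.01  ]
mm/px top 2.9913607714124315 collar px 20.72635323445973
```

Call:
servo_tool(
  moves=[
    [[0,0,0],[-0.029,-0.0254,0.0025],1],
    [[0,0,0],[-0.058,-0.0508,0.005],1],
    [[0,0,0],[-0.087,-0.0762,0.0075],1],
    [[0,0,0],[-0.116,-0.1016,0.01],1],
    [[0,0,0],[-0.1445,-0.127,0.0125],1],
  ],
)

```text
time: 0.52
tool_pos: [0.2649, 0.4442, 0.2184]
tcp_rot: [[-0.968, 0.249, -0.0], [0.249, 0.968, -0.001], [0.0, -0.001, -1.0]]
wrist_force: [1.1, 1.4, 0.0]
gripper_width: 0.0854
finger_force: 0.0
```

Call:
servo_tool(
  moves=[
    [[0,0,0],[-0.1445,-0.127,0.0125],1],
    [[0,0,0],[-0.1445,-0.127,0.0125],1],
    [[0,0,0],[-0.1445,-0.127,0.0125],1],
    [[0,0,0],[-0.1445,-0.127,0.0125],1],
    [[0,0,0],[-0.1445,-0.127,0.0125],1],
  ],
)

```text
time: 0.93
tool_pos: [0.3735, 0.2839, 0.2059]
tcp_rot: [[-0.968, 0.251, -0.0], [0.251, 0.968, -0.001], [0.0, -0.001, -1.0]]
wrist_force: [0.5, 0.2, 0.5]
gripper_width: 0.0853
finger_force: 0.0
```

Call:
servo_tool(
  moves=[
    [[0,0,0],[-0.1445,-0.127,0.0125],1],
    [[0,0,0],[-0.1445,-0.127,0.0125],1],
    [[0,0,0],[-0.1445,-0.127,0.0125],1],
    [[0,0,0],[-0.1445,-0.127,0.0125],1],
    [[0,0,0],[-0.1445,-0.127,0.0125],1],
  ],
)

```text
time: 1.35
tool_pos: [0.4822, 0.1248, 0.1936]
tcp_rot: [[-0.968, 0.252, 0.0], [0.252, 0.968, -0.0], [-0.0, -0.0, -1.0]]
wrist_force: [-0.3, 0.4, 0.8]
gripper_width: 0.0855
finger_force: 0.0
```

Call:
servo_tool(
  moves=[
    [[0,0,0],[-0.1435,-0.125,0.0125],1],
    [[0,0,0],[-0.1435,-0.125,0.0125],1],
    [[0,0,0],[-0.1435,-0.125,0.0125],1],
    [[0,0,0],[-0.1435,-0.125,0.0125],1],
    [[0,0,0],[-0.1435,-0.125,0.0125],1],
  ],
)

```text
time: 1.77
tool_pos: [0.5902, -0.0326, 0.1809]
tcp_rot: [[-0.968, 0.252, 0.001], [0.252, 0.968, -0.001], [-0.001, -0.0, -1.0]]
wrist_force: [-0.2, 1.0, -0.3]
gripper_width: 0.0855
finger_force: 0.0
```

Call:
servo_tool(
  moves=[
    [[0,0,0],[0,0,0],1],
    [[0,0,0],[0,0,0],1],
  ],
)

```text
time: 1.93
tool_pos: [0.5883, -0.0302, 0.1806]
tcp_rot: [[-0.968, 0.253, -0.001], [0.253, 0.968, 0.0], [0.001, -0.0, -1.0]]
wrist_force: [-0.9, 0.1, -0.4]
gripper_width: 0.0852
finger_force: 0.0
```

Call:
servo_tool(
  moves=[
    [[0,0,0],[0,0,0.028],1],
    [[0,0,0],[0,0,0.055],1],
    [[0,0,0],[0,0,0.082],1],
    [[0,0,0],[0,0,0.082],0.65],
    [[0,0,0],[0,0,0.082],0.65],
  ],
  squeeze=20,
)

```text
time: 2.35
tool_pos: [0.5866, -0.0279, 0.0984]
tcp_rot: [[-0.969, 0.249, -0.004], [0.249, 0.969, 0.0], [0.004, -0.001, -1.0]]
wrist_force: [0.5, 0.1, 0.8]
gripper_width: 0.0641
finger_force: 0.0
```

Call:
servo_tool(
  moves=[
    [[0,0,0],[0,0,0],0.6],
    [[0,0,0],[0,0,0],0.55],
    [[0,0,0],[0,0,0],0.4],
    [[0,0,0],[0,0,0],0.4],
  ],
)

```text
time: 2.68
tool_pos: [0.5895, -0.0291, 0.1012]
tcp_rot: [[-0.968, 0.25, 0.003], [0.25, 0.968, -0.0], [-0.003, 0.001, -1.0]]
wrist_force: [-1.5, 0.7, 5.6]
gripper_width: 0.043
finger_force: 20.9
```

Call:
servo_tool(
  moves=[
    [[0,0,0],[0,0,0],0.4],
    [[0,0,0],[0,0,0],0.4],
    [[0,0,0],[0,0,0],0.4],
  ],
)

```text
time: 2.93
tool_pos: [0.5895, -0.0291, 0.1009]
tcp_rot: [[-0.968, 0.25, 0.003], [0.25, 0.968, 0.0], [-0.003, 0.001, -1.0]]
wrist_force: [-0.6, -0.0, 6.7]
gripper_width: 0.0429
finger_force: 20.9
```

Call:
servo_tool(
  moves=[
    [[0,0,0],[0,0,0],0.8],
    [[0,0,0],[0,0,0],0.8],
    [[0,0,0],[0,0,0],0.8],
    [[0,0,0],[0,0,0],0.8],
  ],
)

```text
time: 3.27
tool_pos: [0.5883, -0.0291, 0.0994]
tcp_rot: [[-0.968, 0.25, -0.0], [0.25, 0.968, 0.0], [0.0, 0.0, -1.0]]
wrist_force: [-0.4, 0.2, 0.1]
gripper_width: 0.068
finger_force: 0.0
```

```bash
python3 -c "
from h import *
o=bot.get_obs()
for k in ('time','q','tool_pos','tcp_rot','wrist_force','gripper_width'): print(k,o[k])"
```

```text
time 3.2667
q [ -3.9913  31.4472 102.5241   0.0022  46.0294 -79.5058]
tool_pos [ 0.5883 -0.0291  0.0994]
tcp_rot [[-0.9682  0.2502 -0.    ]
 [ 0.2502  0.9682  0.    ]
 [ 0.      0.     -1.    ]]
wrist_force [-0.3766  0.2099  0.0729]
gripper_width 0.06798966977730786
```

Call:
servo_tool(
  moves=[
    [[0,0,7],[0,0,0],0.8],
    [[0,0,14],[0,0,0],0.8],
    [[0,0,21],[0,0,0],0.8],
    [[0,0,28],[0,0,0],0.8],
    [[0,0,35],[0,0,0],0.8],
  ],
)

```text
time: 3.68
tool_pos: [0.5883, -0.0291, 0.0992]
tcp_rot: [[-0.645, 0.764, -0.0], [0.764, 0.645, 0.0], [0.0, -0.0, -1.0]]
wrist_force: [-0.4, -0.5, 0.3]
gripper_width: 0.0682
finger_force: 0.0
```

Call:
servo_tool(
  moves=[
    [[0,0,7],[0,0,0],0.8],
    [[0,0,14],[0,0,0],0.8],
    [[0,0,21],[0,0,0],0.8],
    [[0,0,28],[0,0,0],0.8],
    [[0,0,35],[0,0,0],0.8],
  ],
)

```text
time: 4.1
tool_pos: [0.5883, -0.0291, 0.0991]
tcp_rot: [[-0.09, 0.996, -0.0], [0.996, 0.09, 0.0], [0.0, -0.0, -1.0]]
wrist_force: [-0.2, -1.0, -0.4]
gripper_width: 0.0682
finger_force: 0.0
```

Call:
servo_tool(
  moves=[
    [[0,0,7],[0,0,0],0.8],
    [[0,0,14],[0,0,0],0.8],
    [[0,0,20],[0,0,0],0.8],
    [[0,0,20],[0,0,0],0.7],
    [[0,0,20],[0,0,0],0.62],
  ],
)

```text
time: 4.52
tool_pos: [0.5883, -0.0291, 0.0992]
tcp_rot: [[0.247, 0.969, -0.0], [0.969, -0.247, 0.0], [-0.0, -0.0, -1.0]]
wrist_force: [-0.7, -0.5, 0.9]
gripper_width: 0.0532
finger_force: 0.0
```

Call:
servo_tool(
  moves=[
    [[0,0,0],[0,0,0],0.55],
    [[0,0,0],[0,0,0],0.4],
    [[0,0,0],[0,0,0],0.4],
    [[0,0,0],[0,0,0],0.4],
    [[0,0,0],[0,0,0],0.4],
  ],
)

```text
time: 4.93
tool_pos: [0.5882, -0.0291, 0.0995]
tcp_rot: [[0.25, 0.968, -0.0], [0.968, -0.25, 0.0], [-0.0, -0.0, -1.0]]
wrist_force: [-2.7, -0.7, 3.9]
gripper_width: 0.0436
finger_force: 20.1
```

Call:
servo_tool(
  moves=[
    [[0,0,0],[0,0,0],0.4],
    [[0,0,0],[0,0,0],0.4],
    [[0,0,0],[0,0,0],0.4],
  ],
)

```text
time: 5.18
tool_pos: [0.5883, -0.0291, 0.0994]
tcp_rot: [[0.25, 0.968, -0.0], [0.968, -0.25, -0.0], [-0.0, -0.0, -1.0]]
wrist_force: [-2.9, 1.0, 4.4]
gripper_width: 0.0433
finger_force: 20.1
```

Call:
servo_tool(
  moves=[
    [[0,0,0],[0,0,0],0.8],
    [[0,0,0],[0,0,0],0.8],
    [[0,0,0],[0,0,0],0.9],
    [[0,0,0],[0,0,-0.03],1],
    [[0,0,0],[0,0,-0.06],1],
  ],
)

```text
time: 5.6
tool_pos: [0.5869, -0.029, 0.158]
tcp_rot: [[0.25, 0.968, -0.005], [0.968, -0.25, 0.0], [-0.001, -0.005, -1.0]]
wrist_force: [0.9, -0.2, 0.4]
gripper_width: 0.0853
finger_force: 0.0
```

```bash
python3 -c "
from h import *
shot('scene','s1');b=shot('top','t1')
o=bot.get_obs()
for k in ('time','q','tool_pos','tcp_rot','wrist_force','gripper_width'): print(k,o[k])
d=np.array([.639,-.2295,0])-o['tool_pos'];print(o['tcp_rot'].T@d)"
```

```text
time 5.7
q [ -3.9873  26.1905 100.7023  -0.0023  52.6427  10.4947]
tool_pos [ 0.5916 -0.0293  0.1636]
tcp_rot [[ 0.25    0.9682  0.0081]
 [ 0.9682 -0.25   -0.0006]
 [ 0.0014  0.008  -1.    ]]
wrist_force [ 0.5073 -0.374   0.5104]
gripper_width 0.08532584541137793
[-0.1822  0.0946  0.1641]
```

Call:
servo_tool(
  moves=[
    [[0,0,0],[-0.036,0.02,0],1],
    [[0,0,0],[-0.072,0.04,0],1],
    [[0,0,0],[-0.108,0.059,0],1],
    [[0,0,0],[-0.144,0.079,0],1],
    [[0,0,0],[-0.1784,0.0984,0.01],1],
  ],
)

```text
time: 6.12
tool_pos: [0.6404, -0.2289, 0.1506]
tcp_rot: [[0.25, 0.968, 0.003], [0.968, -0.25, -0.001], [-0.0, 0.003, -1.0]]
wrist_force: [1.2, 0.9, 0.7]
gripper_width: 0.0854
finger_force: 0.0
```

Call:
servo_tool(
  moves=[
    [[0,0,0],[0,0,0.035],1],
    [[0,0,0],[0,0,0.07],1],
    [[0,0,0],[0,0,0.1],1],
    [[0,0,0],[0,0,0.115],1],
    [[0,0,0],[0,0,0.115],1],
  ],
)

```text
time: 6.53
tool_pos: [0.6361, -0.2254, 0.0297]
tcp_rot: [[0.25, 0.968, -0.007], [0.968, -0.25, 0.003], [0.001, -0.007, -1.0]]
wrist_force: [-0.2, 0.6, -0.8]
gripper_width: 0.0858
finger_force: 0.0
```

Call:
servo_tool(
  moves=[
    [[0,0,0],[0,0,0],1],
    [[0,0,0],[0,0,0],1],
  ],
)

```text
time: 6.7
tool_pos: [0.6404, -0.2267, 0.036]
tcp_rot: [[0.25, 0.968, 0.002], [0.968, -0.25, -0.001], [-0.0, 0.003, -1.0]]
wrist_force: [0.3, 0.3, 0.6]
gripper_width: 0.0856
finger_force: 0.0
```

```bash
python3 -c "
from h import *
shot('scene','s2');shot('top','t2')
o=bot.get_obs()
for k in ('time','tool_pos','tcp_rot','wrist_force'): print(k,o[k])
A=cv2.resize(cv2.imread('pics/s2.png')[130:230,160:270],None,fx=4,fy=4);B=cv2.resize(cv2.imread('pics/t2.png')[140:240,320:410],None,fx=4,fy=4)
cv2.imwrite('pics/c2.png',np.hstack([A,B]))"
```

```text
time 6.8
tool_pos [ 0.6407 -0.2268  0.0367]
tcp_rot [[ 0.2497  0.9683  0.0036]
 [ 0.9683 -0.2497 -0.0014]
 [-0.0004  0.0038 -1.    ]]
wrist_force [-0.7228 -0.3873 -0.2355]
```

View pics/c2.png

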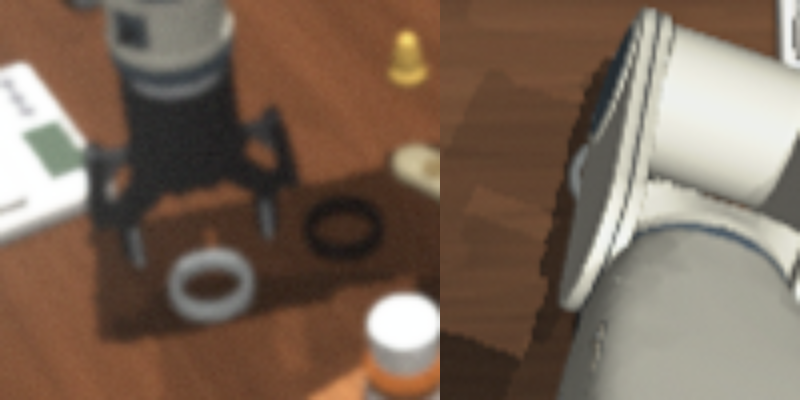

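The scene crop shows the open fingers straddling the bright ring. The tips are at crop (138,265) and (268,237), the ring at (211,283), and the black ring is well clear. I'll descend gently and grip.

Call:
servo_tool(
  moves=[
    [[0,0,0],[0,0,0.01],1],
    [[0,0,0],[0,0,0.019],1],
    [[0,0,0],[0,0,0.027],1],
    [[0,0,0],[0,0,0.032],1],
    [[0,0,0],[0,0,0.035],1],
  ],
)

```text
time: 7.22
tool_pos: [0.6382, -0.2261, -0.0022]
tcp_rot: [[0.25, 0.968, -0.002], [0.968, -0.25, 0.001], [0.0, -0.002, -1.0]]
wrist_force: [0.2, -0.9, 0.2]
gripper_width: 0.0855
finger_force: 0.0
```

Call:
servo_tool(
  moves=[
    [[0,0,0],[0,0,0.001],1],
    [[0,0,0],[0,0,0.001],0.85],
    [[0,0,0],[0,0,0.001],0.6],
    [[0,0,0],[0,0,0.001],0.6],
    [[0,0,0],[0,0,0.001],0.6],
  ],
  squeeze=20,
)

```text
time: 7.63
tool_pos: [0.6394, -0.2266, -0.0012]
tcp_rot: [[0.25, 0.968, 0.001], [0.968, -0.25, -0.0], [-0.0, 0.001, -1.0]]
wrist_force: [0.1, -0.3, 0.7]
gripper_width: 0.0602
finger_force: 21.8
```

Call:
servo_tool(
  moves=[
    [[0,0,0],[0,0,0],0.85],
    [[0,0,0],[0,0,0],0.95],
    [[0,0,4],[0,0,0],0.95],
    [[0,0,11],[0,0,0],0.95],
    [[0,0,18],[0,0,0],0.95],
  ],
)

```text
time: 8.05
tool_pos: [0.6391, -0.2265, -0.0016]
tcp_rot: [[0.542, 0.84, 0.0], [0.84, -0.542, -0.0], [0.0, 0.0, -1.0]]
wrist_force: [-0.3, -0.5, 0.3]
gripper_width: 0.0812
finger_force: 0.0
```

Call:
servo_tool(
  moves=[
    [[0,0,7],[0,0,0],0.95],
    [[0,0,14],[0,0,0],0.95],
    [[0,0,21],[0,0,0],0.95],
    [[0,0,28],[0,0,0],0.95],
    [[0,0,35],[0,0,0],0.95],
  ],
)

```text
time: 8.47
tool_pos: [0.639, -0.2264, -0.0016]
tcp_rot: [[0.926, 0.377, 0.0], [0.377, -0.926, 0.0], [0.0, 0.0, -1.0]]
wrist_force: [0.4, 0.2, 0.9]
gripper_width: 0.0813
finger_force: 0.0
```

Call:
servo_tool(
  moves=[
    [[0,0,7],[0,0,0],0.95],
    [[0,0,14],[0,0,0],0.95],
    [[0,0,21],[0,0,0],0.95],
    [[0,0,28],[0,0,0],0.95],
    [[0,0,35],[0,0,0],0.95],
  ],
)

```text
time: 8.88
tool_pos: [0.6391, -0.2264, -0.0016]
tcp_rot: [[0.975, -0.222, 0.0], [-0.222, -0.975, 0.0], [0.0, -0.0, -1.0]]
wrist_force: [-0.1, -1.0, -0.2]
gripper_width: 0.0811
finger_force: 0.0
```

Call:
servo_tool(
  moves=[
    [[0,0,2],[0,0,0],0.95],
    [[0,0,2],[0,0,0],0.8],
    [[0,0,2],[0,0,0],0.6],
    [[0,0,2],[0,0,0],0.6],
    [[0,0,2],[0,0,0],0.6],
  ],
)

```text
time: 9.3
tool_pos: [0.6391, -0.2265, -0.0012]
tcp_rot: [[0.969, -0.249, 0.0], [-0.249, -0.969, -0.0], [0.0, 0.0, -1.0]]
wrist_force: [-1.7, 0.6, 5.2]
gripper_width: 0.061
finger_force: 21.2
```

Call:
servo_tool(
  moves=[
    [[0,0,0],[0,0,0],0.55],
    [[0,0,0],[0,0,0],0.55],
    [[0,0,0],[0,0,-0.005],0.55],
    [[0,0,0],[0,0,-0.015],0.55],
    [[0,0,0],[0,0,-0.03],0.55],
  ],
  squeeze=45,
)

```text
time: 9.72
tool_pos: [0.6381, -0.2261, 0.0279]
tcp_rot: [[0.968, -0.25, -0.002], [-0.25, -0.968, 0.001], [-0.002, -0.0, -1.0]]
wrist_force: [-0.6, 0.6, -0.1]
gripper_width: 0.0605
finger_force: 48.6
```

Call:
servo_tool(
  moves=[
    [[0,0,0],[0,0,-0.025],0.55],
    [[0,0,0],[0,0,-0.055],0.55],
    [[0,0,0],[0,0,-0.085],0.55],
    [[0,0,0],[0,0,-0.11],0.55],
    [[0,0,0],[0,0,-0.12],0.55],
  ],
)

```text
time: 10.13
tool_pos: [0.6414, -0.2273, 0.154]
tcp_rot: [[0.968, -0.25, 0.007], [-0.25, -0.968, -0.003], [0.007, 0.001, -1.0]]
wrist_force: [1.2, -0.1, 0.0]
gripper_width: 0.0601
finger_force: 48.6
```

```bash
python3 -c "
from h import *
shot('scene','s3')
o=bot.get_obs()
for k in ('time','tool_pos','tcp_rot','wrist_force','gripper_width','q'): print(k,o[k])
d=np.array([.5883,-.0291,0])-[.6391,-.2265,0];print(o['tcp_rot'].T@d)
A=cv2.resize(cv2.imread('pics/s3.png')[100:230,160:290],None,fx=4,fy=4);
cv2.imwrite('pics/c3.png',A)"
```

```text
time 10.1833
tool_pos [ 0.6416 -0.2274  0.1542]
tcp_rot [[ 0.9682 -0.2499  0.0076]
 [-0.2499 -0.9683 -0.0029]
 [ 0.0081  0.0009 -1.    ]]
wrist_force [ 1.3117 -0.4088  1.1949]
gripper_width 0.06031644960775425
q [-20.5169  33.5629  89.0241  -0.0016  56.9481  83.9568]
[-0.0985 -0.1784 -0.001 ]
```

View pics/c3.png

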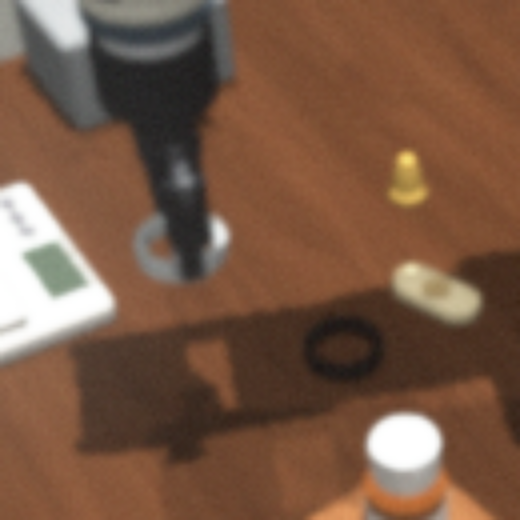

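The collar is held level, at crop (180,245). Next I carry it over the cap.

Call:
servo_tool(
  moves=[
    [[0,0,0],[-0.012,-0.022,0],0.55],
    [[0,0,0],[-0.03,-0.054,0],0.55],
    [[0,0,0],[-0.048,-0.087,0],0.55],
    [[0,0,0],[-0.066,-0.12,0],0.55],
    [[0,0,0],[-0.082,-0.148,0],0.55],
  ],
)

```text
time: 10.6
tool_pos: [0.595, -0.0607, 0.1472]
tcp_rot: [[0.968, -0.25, -0.002], [-0.25, -0.968, 0.001], [-0.002, 0.0, -1.0]]
wrist_force: [-0.2, 0.4, -0.1]
gripper_width: 0.0604
finger_force: 48.7
```

Call:
servo_tool(
  moves=[
    [[0,0,0],[-0.01,-0.019,0],0.55],
    [[0,0,0],[-0.0165,-0.0304,0],0.55],
    [[0,0,0],[-0.0165,-0.0304,0.005],0.55],
    [[0,0,0],[-0.0165,-0.0304,0.012],0.55],
    [[0,0,0],[-0.0165,-0.0304,0.018],0.55],
  ],
)

```text
time: 11.02
tool_pos: [0.5884, -0.0299, 0.1293]
tcp_rot: [[0.968, -0.25, -0.0], [-0.25, -0.968, -0.0], [-0.0, 0.0, -1.0]]
wrist_force: [0.5, 0.0, 0.1]
gripper_width: 0.0601
finger_force: 48.7
```

Call:
servo_tool(
  moves=[
    [[0,0,0],[0,0,0.002],0.55],
    [[0,0,0],[0,0,0.002],0.55],
    [[0,0,0],[0,0,0.002],0.55],
    [[0,0,0],[0,0,0.002],0.55],
    [[0,0,0],[0,0,0.002],0.55],
  ],
)

```text
time: 11.43
tool_pos: [0.5886, -0.0295, 0.1285]
tcp_rot: [[0.968, -0.251, 0.0], [-0.251, -0.968, -0.0], [0.0, -0.0, -1.0]]
wrist_force: [0.5, 0.2, -0.5]
gripper_width: 0.0602
finger_force: 48.7
```

```bash
python3 -c "
from h import *
shot('scene','s4')
o=bot.get_obs()
for k in ('time','tool_pos','tcp_rot','wrist_force','gripper_width'): print(k,o[k])
A=cv2.resize(cv2.imread('pics/s4.png')[150:260,210:320],None,fx=5,fy=5,interpolation=2);
cv2.imwrite('pics/c4.png',A)"
```

```text
time 11.4833
tool_pos [ 0.5885 -0.0294  0.1286]
tcp_rot [[ 0.9681 -0.2505  0.0005]
 [-0.2505 -0.9681 -0.0001]
 [ 0.0005 -0.0001 -1.    ]]
wrist_force [-0.4437  0.7822 -0.331 ]
gripper_width 0.06016186182641498
```

View pics/c4.png

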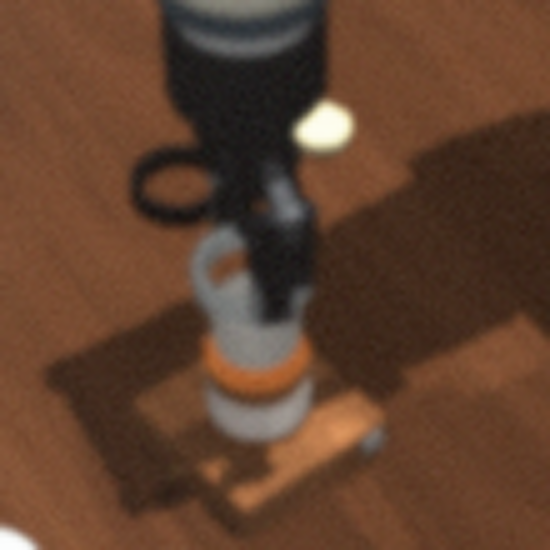

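The collar sits level above the cap, with the ring spanning about crop x 192–312 and y 228–325. I'll lower it and watch the forces.

Call:
servo_tool(
  moves=[
    [[0,0,0],[0,0,0.004],0.55],
    [[0,0,0],[0,0,0.009],0.55],
    [[0,0,0],[0,0,0.014],0.55],
    [[0,0,0],[0,0,0.018],0.55],
    [[0,0,0],[0,0,0.02],0.55],
  ],
)

```text
time: 11.9
tool_pos: [0.5878, -0.029, 0.1073]
tcp_rot: [[0.968, -0.25, -0.001], [-0.25, -0.968, 0.0], [-0.001, 0.0, -1.0]]
wrist_force: [-0.0, 0.1, -0.8]
gripper_width: 0.0598
finger_force: 48.7
```

Call:
servo_tool(
  moves=[
    [[0,0,0],[0,0,0],0.55],
    [[0,0,0],[0,0,0],0.55],
  ],
)

```text
time: 12.07
tool_pos: [0.5882, -0.0291, 0.108]
tcp_rot: [[0.968, -0.25, -0.001], [-0.25, -0.968, 0.0], [-0.001, 0.0, -1.0]]
wrist_force: [0.0, -0.4, -1.1]
gripper_width: 0.0602
finger_force: 48.7
```

Call:
servo_tool(
  moves=[
    [[0,0,0],[0,0,0.005],0.55],
    [[0,0,0],[0,0,0.011],0.55],
    [[0,0,0],[0,0,0.017],0.55],
    [[0,0,0],[0,0,0.023],0.55],
    [[0,0,0],[0,0,0.027],0.55],
  ],
)

```text
time: 12.48
tool_pos: [0.5878, -0.0291, 0.0803]
tcp_rot: [[0.968, -0.25, -0.001], [-0.25, -0.968, 0.0], [-0.001, 0.0, -1.0]]
wrist_force: [-0.1, -0.8, -0.2]
gripper_width: 0.0604
finger_force: 48.7
```

Call:
servo_tool(
  moves=[
    [[0,0,0],[0,0,0.002],0.55],
    [[0,0,0],[0,0,0.003],0.55],
    [[0,0,0],[0,0,0.004],0.55],
    [[0,0,0],[0,0,0.005],0.55],
    [[0,0,0],[0,0,0.005],0.55],
  ],
)

```text
time: 12.9
tool_pos: [0.5884, -0.0291, 0.0763]
tcp_rot: [[0.968, -0.25, 0.0], [-0.25, -0.968, -0.0], [0.0, -0.0, -1.0]]
wrist_force: [-0.1, -0.7, -0.8]
gripper_width: 0.0602
finger_force: 48.7
```

Call:
servo_tool(
  moves=[
    [[0,0,0],[0,0,0.001],0.55],
    [[0,0,0],[0,0,0.0018],0.55],
    [[0,0,0],[0,0,0.0018],0.55],
    [[0,0,0],[0,0,0.0018],0.55],
  ],
)

```text
time: 13.23
tool_pos: [0.5883, -0.0291, 0.0746]
tcp_rot: [[0.968, -0.25, 0.0], [-0.25, -0.968, 0.0], [0.0, -0.0, -1.0]]
wrist_force: [-0.3, -0.3, -1.1]
gripper_width: 0.0606
finger_force: 48.7
```

Call:
servo_tool(
  moves=[
    [[0,0,0],[0,0,0.0008],0.55],
    [[0,0,0],[0,0,0.0014],0.55],
    [[0,0,0],[0,0,0.0014],0.55],
    [[0,0,0],[0,0,0.0014],0.55],
  ],
)

```text
time: 13.57
tool_pos: [0.5885, -0.0291, 0.0741]
tcp_rot: [[0.968, -0.25, 0.0], [-0.25, -0.968, -0.0], [0.0, -0.0, -1.0]]
wrist_force: [-2.3, 0.5, 8.1]
gripper_width: 0.0605
finger_force: 49.5
```

Call:
servo_tool(
  moves=[
    [[0,0,0],[0,0,0],0.76],
    [[0,0,0],[0,0,0],0.82],
    [[0,0,0],[0,0,0],0.95],
    [[0,0,0],[0,0,0],0.95],
  ],
  squeeze=20,
)

```text
time: 13.9
tool_pos: [0.5882, -0.0291, 0.073]
tcp_rot: [[0.968, -0.25, -0.0], [-0.25, -0.968, 0.0], [-0.0, 0.0, -1.0]]
wrist_force: [-0.7, -0.5, -0.1]
gripper_width: 0.081
finger_force: 0.0
```

Call:
servo_tool(
  moves=[
    [[0,0,0],[0,0,-0.005],0.95],
    [[0,0,0],[0,0,-0.012],0.95],
    [[0,0,0],[0,0,-0.019],0.95],
    [[0,0,0],[0,0,-0.023],0.95],
    [[0,0,0],[0,0,-0.025],0.95],
  ],
)

```text
time: 14.32
tool_pos: [0.589, -0.0291, 0.0994]
tcp_rot: [[0.968, -0.25, 0.002], [-0.25, -0.968, -0.0], [0.002, -0.0, -1.0]]
wrist_force: [-0.2, 0.1, 0.0]
gripper_width: 0.0809
finger_force: 0.0
```

Call:
servo_tool(
  moves=[
    [[0,0,0],[0,0,0],0.95],
    [[0,0,0],[0,0,0],0.95],
    [[0,0,0],[0,0,0],0.95],
  ],
)

```text
time: 14.57
tool_pos: [0.5881, -0.0291, 0.098]
tcp_rot: [[0.968, -0.25, -0.0], [-0.25, -0.968, 0.0], [-0.0, 0.0, -1.0]]
wrist_force: [0.2, 0.5, 0.4]
gripper_width: 0.0814
finger_force: 0.0
```

```bash
python3 -c "
from h import *
shot('scene','s5')
o=bot.get_obs()
for k in ('time','tool_pos','tcp_rot','wrist_force','gripper_width'): print(k,o[k])
A=cv2.resize(cv2.imread('pics/s5.png')[160:270,210:320],None,fx=5,fy=5,interpolation=2);
cv2.imwrite('pics/c5.png',A)"
```

```text
time 14.6167
tool_pos [ 0.5881 -0.0291  0.0979]
tcp_rot [[ 0.9682 -0.2501 -0.0005]
 [-0.2501 -0.9682  0.    ]
 [-0.0005  0.0001 -1.    ]]
wrist_force [-1.2192  0.0704 -0.903 ]
gripper_width 0.08114902392439496
```

View pics/c5.png

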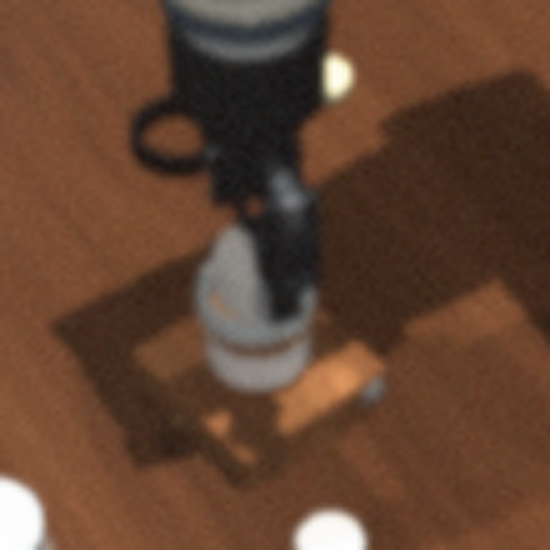

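The collar is seated around the bottle below the cap, with the ring at crop (255,300). Next I grip the cap.

Call:
servo_tool(
  moves=[
    [[0,0,0],[0,0,0],0.7],
    [[0,0,0],[0,0,0],0.58],
    [[0,0,0],[0,0,0],0.4],
    [[0,0,0],[0,0,0],0.4],
    [[0,0,0],[0,0,0],0.4],
  ],
  squeeze=20,
)

```text
time: 15.03
tool_pos: [0.5882, -0.029, 0.0981]
tcp_rot: [[0.968, -0.25, -0.0], [-0.25, -0.968, 0.0], [-0.0, -0.0, -1.0]]
wrist_force: [-0.2, 0.9, 1.3]
gripper_width: 0.0427
finger_force: 21.4
```

Call:
servo_tool(
  moves=[
    [[0,0,0],[0,0,0],0.4],
    [[0,0,0],[0,0,0],0.4],
    [[0,0,0],[0,0,0],0.4],
  ],
  squeeze=60,
)

```text
time: 15.28
tool_pos: [0.5882, -0.029, 0.0983]
tcp_rot: [[0.968, -0.25, -0.0], [-0.25, -0.968, 0.0], [-0.0, 0.0, -1.0]]
wrist_force: [-1.8, 0.9, 4.7]
gripper_width: 0.0414
finger_force: 60.0
```

Call:
servo_tool(
  moves=[
    [[0,0,0],[0,0,0.0015],0.4],
    [[0,0,0],[0,0,0.003],0.4],
    [[0,0,0],[0,0,0.0045],0.4],
    [[0,0,0],[0,0,0.006],0.4],
    [[0,0,0],[0,0,0.007],0.4],
  ],
)

```text
time: 15.7
tool_pos: [0.5883, -0.0291, 0.0922]
tcp_rot: [[0.968, -0.25, -0.0], [-0.25, -0.968, 0.0], [-0.0, -0.0, -1.0]]
wrist_force: [-8.1, 0.7, 26.4]
gripper_width: 0.0416
finger_force: 62.0
```

Call:
servo_tool(
  moves=[
    [[0,0,0],[0,0,0],0.4],
    [[0,0,0],[0,0,0],0.4],
    [[0,0,0],[0,0,0],0.4],
  ],
)

```text
time: 15.95
tool_pos: [0.5883, -0.0291, 0.0923]
tcp_rot: [[0.968, -0.25, 0.0], [-0.25, -0.968, 0.0], [0.0, -0.0, -1.0]]
wrist_force: [-5.7, 0.6, 14.3]
gripper_width: 0.0414
finger_force: 61.0
```

Call:
servo_tool(
  moves=[
    [[0,0,0],[0,0,0],0.4],
    [[0,0,0],[0,0,0],0.4],
    [[0,0,0],[0,0,0],0.4],
  ],
)

```text
time: 16.2
tool_pos: [0.5883, -0.0291, 0.0923]
tcp_rot: [[0.968, -0.25, 0.0], [-0.25, -0.968, 0.0], [0.0, -0.0, -1.0]]
wrist_force: [-6.2, 0.2, 14.4]
gripper_width: 0.0414
finger_force: 61.0
```

```bash
python3 -c "
from h import *
shot('scene','s6')
o=bot.get_obs()
for k in ('time','tool_pos','wrist_force','wrist_torque','gripper_width'): print(k,o[k])
a,b=cv2.imread('pics/s5.png')[190:250,240:290],cv2.imread('pics/s6.png')[190:250,240:290]
cv2.imwrite('pics/c6.png',cv2.resize(np.hstack([a,b]),None,fx=8,fy=8,interpolation=2))"
```

```text
time 16.25
tool_pos [ 0.5883 -0.0291  0.0923]
wrist_force [-5.2304  0.8458 14.5142]
wrist_torque [0.1606 0.8584 0.036 ]
gripper_width 0.04123365985106472
```

View pics/c6.png

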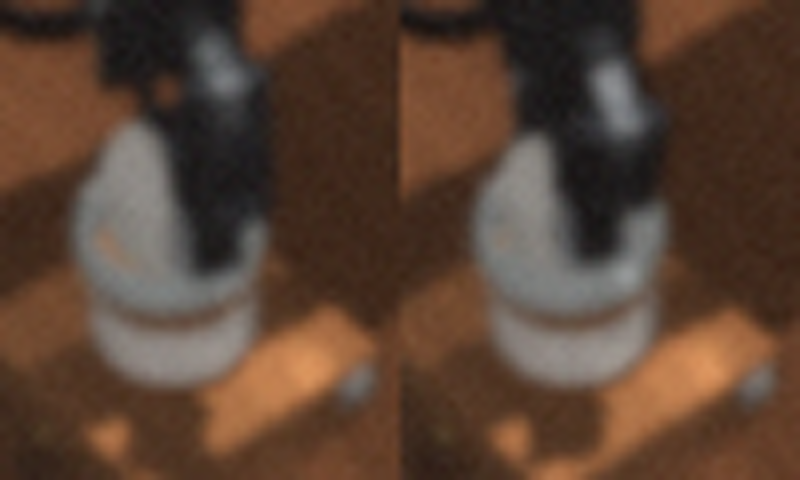

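The picture pair shows the cap top about 2 px lower, from crop y≈118 to 133, so roughly 6.5 mm pressed. The force is above the spring's, so I'll ease up slightly.

Call:
servo_tool(
  moves=[
    [[0,0,0],[0,0,-0.0005],0.4],
    [[0,0,0],[0,0,-0.0007],0.4],
    [[0,0,0],[0,0,-0.0007],0.4],
    [[0,0,0],[0,0,-0.0007],0.4],
  ],
)

```text
time: 16.58
tool_pos: [0.5883, -0.029, 0.0923]
tcp_rot: [[0.968, -0.25, 0.0], [-0.25, -0.968, 0.0], [0.0, -0.0, -1.0]]
wrist_force: [-3.0, 0.4, 9.0]
gripper_width: 0.0415
finger_force: 60.2
```

Call:
servo_tool(
  moves=[
    [[0,0,0],[0,0,-0.0004],0.4],
    [[0,0,0],[0,0,-0.0008],0.4],
    [[0,0,0],[0,0,-0.0008],0.4],
    [[0,0,0],[0,0,-0.0008],0.4],
  ],
)

```text
time: 16.92
tool_pos: [0.5883, -0.0291, 0.0931]
tcp_rot: [[0.968, -0.25, 0.0], [-0.25, -0.968, 0.0], [0.0, -0.0, -1.0]]
wrist_force: [-2.8, 1.2, 7.8]
gripper_width: 0.0411
finger_force: 60.2
```

Call:
servo_tool(
  moves=[
    [[0,0,-3],[0,0,0],0.4],
    [[0,0,-8],[0,0,0],0.4],
    [[0,0,-13],[0,0,0],0.4],
    [[0,0,-18],[0,0,0],0.4],
    [[0,0,-22],[0,0,0],0.4],
  ],
)

```text
time: 17.33
tool_pos: [0.589, -0.0291, 0.0933]
tcp_rot: [[0.991, 0.135, 0.002], [0.135, -0.991, -0.0], [0.002, 0.0, -1.0]]
wrist_force: [-0.9, 0.8, 6.5]
gripper_width: 0.0413
finger_force: 60.0
```

```bash
python3 -c "
from h import *
o=bot.get_obs()
for k in ('time','tool_pos','tcp_rot','wrist_force','wrist_torque','gripper_width','q'): print(k,o[k])"
```

```text
time 17.3333
tool_pos [ 0.589  -0.0291  0.0933]
tcp_rot [[ 0.9908  0.135   0.0016]
 [ 0.135  -0.9908 -0.0001]
 [ 0.0016  0.0003 -1.    ]]
wrist_force [-0.8708  0.7678  6.508 ]
wrist_torque [ 0.1208  0.2757 -0.0619]
gripper_width 0.041336918294570466
q [ -3.9897  31.9937 102.615    0.0023  45.2976  78.2507]
```

Torque is small, so the cap turns freely. I'll add a touch of press and continue.

Call:
servo_tool(
  moves=[
    [[0,0,-4],[0,0,0.0003],0.4],
    [[0,0,-9],[0,0,0.0003],0.4],
    [[0,0,-14],[0,0,0.0003],0.4],
    [[0,0,-19],[0,0,0.0003],0.4],
    [[0,0,-23],[0,0,0.0003],0.4],
  ],
)

```text
time: 17.75
tool_pos: [0.5887, -0.0292, 0.0929]
tcp_rot: [[0.859, 0.511, 0.001], [0.511, -0.859, -0.0], [0.001, 0.001, -1.0]]
wrist_force: [-1.6, 0.2, 6.7]
gripper_width: 0.0415
finger_force: 60.0
```

Call:
servo_tool(
  moves=[
    [[0,0,-5],[0,0,0],0.4],
    [[0,0,-10],[0,0,0],0.4],
    [[0,0,-14],[0,0,0],0.4],
    [[0,0,-17],[0,0,0],0.4],
    [[0,0,-18],[0,0,0],0.4],
  ],
)

```text
time: 18.17
tool_pos: [0.5888, -0.0291, 0.0929]
tcp_rot: [[0.66, 0.751, 0.001], [0.751, -0.66, -0.0], [0.001, 0.001, -1.0]]
wrist_force: [-1.9, 0.7, 6.9]
gripper_width: 0.0417
finger_force: 60.0
```

```bash
python3 -c "
from h import *
o=bot.get_obs()
for k in ('time','tool_pos','tcp_rot','wrist_force','wrist_torque','gripper_width','q'): print(k,o[k])"
```

```text
time 18.1667
tool_pos [ 0.5888 -0.0291  0.0929]
tcp_rot [[ 0.6604  0.7509  0.001 ]
 [ 0.7509 -0.6604 -0.    ]
 [ 0.0007  0.0008 -1.    ]]
wrist_force [-1.9142  0.7411  6.9204]
wrist_torque [ 0.0843  0.3582 -0.1076]
gripper_width 0.041712200263618604
q [ -3.9876  32.0207 102.632    0.0034  45.2878  37.3423]
```

Call:
servo_tool(
  moves=[
    [[0,0,0],[0,0,-0.003],0.4],
    [[0,0,0],[0,0,-0.008],0.4],
    [[0,0,0],[0,0,-0.014],0.4],
    [[0,0,0],[0,0,-0.02],0.4],
    [[0,0,0],[0,0,-0.026],0.4],
  ],
)

```text
time: 18.58
tool_pos: [0.5882, -0.0291, 0.1187]
tcp_rot: [[0.662, 0.749, -0.0], [0.749, -0.662, -0.0], [-0.0, -0.0, -1.0]]
wrist_force: [-0.3, 0.2, -0.8]
gripper_width: 0.0416
finger_force: 60.8
```

Call:
servo_tool(
  moves=[
    [[0,0,0],[0,0,-0.008],0.4],
    [[0,0,0],[0,0,-0.018],0.4],
    [[0,0,0],[0,0,-0.028],0.4],
    [[0,0,0],[0,0,-0.038],0.4],
    [[0,0,0],[0,0,-0.048],0.4],
  ],
)

```text
time: 19.0
tool_pos: [0.5884, -0.0291, 0.1677]
tcp_rot: [[0.662, 0.749, 0.001], [0.749, -0.662, -0.0], [0.0, 0.001, -1.0]]
wrist_force: [-0.3, 0.6, -1.2]
gripper_width: 0.0415
finger_force: 60.8
```

Call:
servo_tool(
  moves=[
    [[0,0,0],[0,0,-0.008],0.4],
    [[0,0,0],[0,0,-0.014],0.4],
    [[0,0,0],[0,0,-0.018],0.4],
    [[0,0,0],[0,0,-0.02],0.4],
    [[0,0,0],[0,0,-0.02],0.4],
  ],
)

```text
time: 19.42
tool_pos: [0.5884, -0.0291, 0.1867]
tcp_rot: [[0.662, 0.749, 0.0], [0.749, -0.662, -0.0], [0.0, 0.0, -1.0]]
wrist_force: [0.4, 0.2, 0.1]
gripper_width: 0.0416
finger_force: 60.8
```

Call:
servo_tool(
  moves=[
    [[0,0,0],[0,0,0],0.4],
    [[0,0,0],[0,0,0],0.4],
    [[0,0,0],[0,0,0],0.4],
    [[0,0,0],[0,0,0],0.4],
    [[0,0,0],[0,0,0],0.4],
  ],
)

```text
time: 19.83
tool_pos: [0.5882, -0.0291, 0.186]
tcp_rot: [[0.662, 0.749, -0.001], [0.749, -0.662, 0.0], [-0.0, -0.0, -1.0]]
wrist_force: [-0.9, -0.1, -0.8]
gripper_width: 0.0417
finger_force: 60.8
```

```bash
python3 -c "
from h import *
a=shot('scene','s7')
o=bot.get_obs()
for k in ('time','tool_pos','tcp_rot','wrist_force','gripper_width'): print(k,o[k])
for X in ([.5885,-.0291+.0,.171],[.5885,-.0291,.111],[.5885,-.0291,.089]): print((proj(a,np.array(X)+[0,-.0015,0])-[200,130])*5)
cv2.imwrite('pics/c7.png',cv2.resize(cv2.imread('pics/s7.png')[130:250,200:330],None,fx=5,fy=5,interpolation=2))"
```

```text
time 19.8833
tool_pos [ 0.5882 -0.0291  0.1861]
tcp_rot [[ 0.6624  0.7491 -0.0004]
 [ 0.7491 -0.6624  0.    ]
 [-0.0003 -0.0003 -1.    ]]
wrist_force [ 0.0326 -0.3849  0.2143]
gripper_width 0.04143992203430319
[303.6528 315.9215]
[306.6068 399.7178]
[307.6282 428.6917]
```

View pics/c7.png

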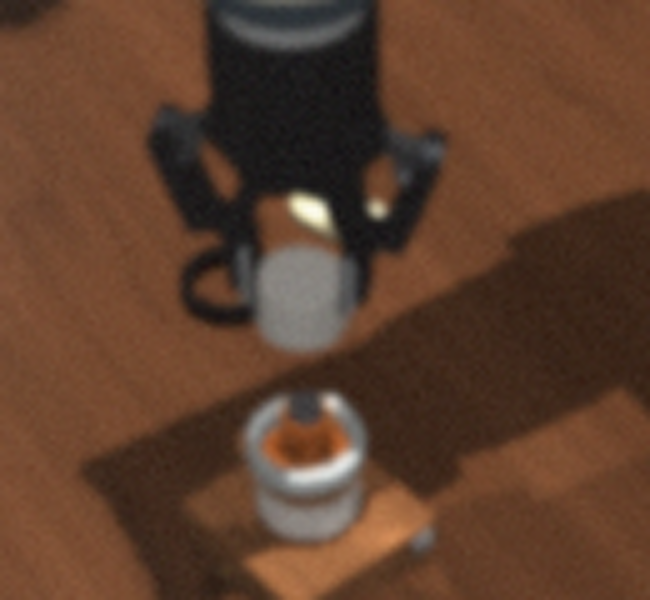

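The final crop shows the cap held upright at (302,300). Its underside centre is near y≈317, against 316 predicted for 6 cm clear. The collar lies flat on the shoulder at (305,440), and the arm is still.

```bash
python3 -c "
from bench import finish_job
print(finish_job())"
```

```text
the job is handed in; nothing more can be done
None
```

The job is handed in: the collar is flat on the bottle's shoulder, and the cap is off and held upright and still about 6 cm above the mouth, at 19.9 s of the 56 s allowed.

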